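# Open the coaster box on the cellar bar

## Task

Turn the two brass turn buttons on the dark wooden coaster box fully aside, either way round, while the light wooden panel is still in its seat. Then lift the panel out by its grip bar and set it down, not dropped, flat in the middle of the cork mat, grip bar up and its long side along the mat's long side. Leave the black rubber mat's votive glass and the steel cup where they are.

Things in the scene. Friction and masses are not known exactly. Their poses are not given: they have to be found in the camera images.
- box_seat (a point): dark wooden coaster box, fixed on the bar, 230 x 104 x 48 mm (long side x, z up). The flush panel lies in a rebate 8 mm deep with 2 mm play round it, under a brass turn button at each end (near: towards -x, far: +x). Point at the box's middle, 60 mm above the bar: where panel_grip is while the panel is seated
- button_near_grip (a point): brass turn button on the box's near (robot's side) end: arm 34 mm long, 12 wide, 10 high from the upright pivot over the panel; across the pivot a thumb wing along the arm, 26 long, 9 thick, 26 mm high. Point on the pivot axis, 68 mm above the bar, 8 mm below the wing's top; x along arm and wing (turns with it), z up. Pivot 102 mm from the box's middle, 24 mm beyond the panel
- button_far_grip (a point): brass turn button on the box's far end: arm 34 mm long, 12 wide, 10 high from the upright pivot over the panel; across the pivot a thumb wing along the arm, 26 long, 9 thick, 26 mm high. Point on the pivot axis, 68 mm above the bar, 8 mm below the wing's top; x along arm and wing (turns with it), z up. Pivot 102 mm from the box's middle, 24 mm beyond the panel
- button_near (a joint): angle of the near turn button, rad, counter-clockwise from above positive: 0 = straight over the panel, +1.57 or -1.57 = fully aside, across the box (either way will do; stops at 1.6). From 1.1 on its arm clears the panel. No spring: slight friction (0.03 N m) holds it
- button_far (a joint): angle of the far turn button, rad, counter-clockwise from above positive: 0 = straight over the panel, +1.57 or -1.57 = fully aside, across the box (either way will do; stops at 1.6). From 1.1 on its arm clears the panel. No spring: slight friction (0.03 N m) holds it
- panel_grip (a point): grip bar of the loose lift-out panel: a light wooden board 156 x 86 x 8 mm with a dark bar 60 long, 14 wide, 24 mm high on the middle of its top, along its long side. Point in the bar, 20 mm above the board's underside, 12 mm below the bar's top; x along board and bar, z up. 0.1 to 0.21 kg
- panel: the same loose lift-out panel; origin at the middle of its underside, x along its long side, z up
- cork_mat_top (a point): middle of the upper face of the cork mat, light speckled brown with a dark edging, 210 x 130 x 4 mm, fixed flat on the bar; x along its long side, z up
- rubber_mat: black rubber mat of the same size, 210 x 130 x 4 mm, fixed flat on the bar; not the place for the panel; origin at the middle of its underside. It, the box and the cork mat may stand in any order side by side
- votive: bystander: loose smoky-pink glass votive bowl, 74 mm across, 43 mm high, standing on the black rubber mat; origin at the middle of its underside, z up
- jigger: bystander: loose grey steel cup with a handle, 58 x 79 x 92 mm, standing behind the work; origin at the middle of its underside, z up
There are look-alikes about, which are no part of the job. There is more than one size of the panel; the job needs the larger.

How it is judged:
On the way, in this order (a step that is already met when the one before it is completed fails the run):
1. both turn buttons are turned aside while the panel is still in its seat ((value of joint button_near above 1.1 rad or value of joint button_near below -1.1 rad) and (value of joint button_far above 1.1 rad or value of joint button_far below -1.1 rad) and distance between panel_grip and box_seat below 0.01 m), for 0.2 s.
2. the panel is lifted clear of the box (z of panel_grip in the frame of box_seat above 0.025 m), for 0.1 s.
3. the panel is set down on the cork mat in the gripper, not dropped: less than 20 mm above it while still held (contact force between the fingers and panel above 0.5 N and horizontal distance between panel_grip and cork_mat_top below 0.035 m and z of panel_grip in the frame of cork_mat_top below 0.04 m), for 0.1 s.
At the end, for the whole second after the job is handed in: The panel lies released and flat (tilt under 0.08 rad) on the cork mat, grip bar up, its middle within 30 mm of the mat's middle, its height within 4 mm of resting, its long side within 0.26 rad of the mat's; both turn buttons are aside (over 1.1 rad either way) ((value of joint button_near above 1.1 rad or value of joint button_near below -1.1 rad) and (value of joint button_far above 1.1 rad or value of joint button_far below -1.1 rad) and horizontal distance between panel_grip and cork_mat_top below 0.03 m and angle between the x axis of panel_grip and the x axis of cork_mat_top, either way round below 0.26 rad and angle between panel_grip's own z axis and vertical below 0.08 rad and z of panel_grip in the frame of cork_mat_top below 0.024 m); the robot touches nothing.
It fails at once if the votive glass is moved more than 30 mm or tipped (distance of votive from where it was at the start of the episode above 0.03 m or angle between votive's own z axis and vertical above 0.5 rad).
It fails at once if the steel cup is moved more than 30 mm or tipped (distance of jigger from where it was at the start of the episode above 0.03 m or angle between jigger's own z axis and vertical above 0.5 rad).
It also fails if it takes over 64 s, if anything falls off the work surface, if the arm or the gripper's body presses on something with over 40 N, if the wrist force passes 120 N, or if a joint passes its speed limit or range.

## Robot

A 6-joint arm with a two-finger parallel gripper is mounted at the origin on a cart in front of the work surface, level with it; the furniture and walls round the work are solid. World frame = base frame: x ahead of the robot, y to its left, z up, the work surface at z = 0. Lengths are in m, angles in rad, forces in N, time in s.
With the tool pointing down it reaches from about 0.375 to 0.9 m from the base axis. Payload 3.1 kg.
Tool frame: the origin (TCP) lies at the very end of the fingers, on their centre line; the grasp point (between the pads) lies 19 mm behind it (manip.hold_point_z is the distance from the TCP to the grasp point, in m); y points along the fingers, z is the direction in which the jaws open and shut, and the axes are right-handed (so a half turn about y gives the same grasp; the last joint's range is limited). The gripper opens to 85 mm and grips with 20 to 120 N. Pads are 22 mm wide; open, the fingers measure 114 mm over their backs; the gripper's body (76 mm by 85 mm) begins 54 mm behind the grasp point. The pads swing forward as they close: fully open they stand 13 mm farther back than shut.
Start: joints at [-1.353, 0.527, 1.433, -0, 1.181, -0.178], TCP at [0.242, -0.576, 0.231] pointing down, gripper open.
Joint ranges: [-3.08, 3.08], [-0.75, 2.2], [0.22, 2.44], [-1.43, 4.57], [0, 2.65], [-2.85, 2.85]. Speed limits (rad/s): [2.79, 2.79, 3.14, 3.14, 3.14, 3.14].

## Interface

Orientations are given as a unit quaternion [x, y, z, w].
In Python, from station import manip, eyes, workorder gives the robot as it stands. The module is installed in compiled form; this text tells all that it offers.
- The arm moves only by the shell command python3 -m jog 'ROWS' [OPENING] [FORCE]. ROWS is JSON, a list of rows, each a list of 2 entries, a list of its own where there are three numbers: the shift along the tool's x, y, z in cm, then the turn about the tool's y in rad. A call has 1 to 20 rows; each row is the pose to reach, as a shift and turn from the pose commanded when the call began, along the tool's axes at that moment; what a row does not reach only later rows make up. A row lasts 1/12 s, in which the tool goes at most 41.7 mm and 7.16 degrees, less where a joint would pass 70% of its speed; a pose out of reach is approached as far as the arm can. A call with a gripper value outside its range is refused whole. OPENING is the finger opening in cm, from 0 to 8.54, set as the call begins (- or left out, the last holds). The fingers move at their own pace and stop on an object; FORCE is the grip in N (left out, the last holds). Time passes only in rows, so rows that repeat a pose let the fingers close. It gives the time, the measured TCP pose, the force and the opening at its end, in the units of the state.
- manip.sense(): the state, without advancing time (a new reading comes with each control period).
- eyes.snapshot(name): name is "side" or "top"; returns a dict with "frame" (400x640x3 uint8, red, green, blue), "vfov" (degrees; the focal length in pixels is half the picture's height over the tangent of half this angle, whatever the lens; pixels are square), "cx", "cy" (the principal point, pixels), "k1" (the pictures are not rectified: a ray, as slopes to the right and down, at radius r is drawn at 1 + k1 r^2 times it, then the intrinsics apply), "rvec" (rotation vector, rad) and "tvec" (3), from world to camera coordinates, as OpenCV has them. Camera axes: x right, y down, z forward; pixel columns grow to the right and rows downward; lengths in m; the calibration is good to about 2 mm. A picture is of the moment at which its call begins. There is no depth.
- workorder.sign_off(): hands the job in, once; it reports no verdict.
The state is a dict: "t": time; "q": joint angles; "qd": joint speeds; "tau": joint torques, N m; "tcp_pos": TCP position; "tool_rot": TCP orientation; "force": force on the tool from outside, world axes, zero at the start; "ft_torque": the same for the moment, N m; "finger_gap": opening from 0.0 (shut) to 1.0 (fully open).
Only numpy, scipy, OpenCV 4.12 (cv2) and the standard library are available. Lean on these libraries where they do the work, as an engineer would, in place of code of your own. Each camera call takes 0.05 s, during which the arm holds its last target. There are 200 camera calls.

## Working session

There is one attempt and no reset: what is moved stays moved. The work goes in short steps, Python scripts to look and compute and a shell command to move; the robot and the scene stay as the last step left them, time stands still between calls to the robot, and variables do not carry over. Pictures are saved under pics/ and viewed, about 8 in all and at most 12, crops included, and the job is handed in when it is done.

```bash
mkdir -p pics; cat > h.py <<'E'
import numpy as np,cv2
from station import manip,eyes
from scipy.spatial.transform import Rotation as R
def snap(n):
    s=eyes.snapshot(n);f=200/np.tan(np.radians(s['vfov'])/2)
    s['f']=f;s['Rm']=cv2.Rodrigues(np.array(s['rvec'],float))[0];s['t']=np.array(s['tvec'],float).ravel()
    s['K']=np.array([[f,0,s['cx']],[0,f,s['cy']],[0,0,1]]);s['D']=np.array([s['k1'],0,0,0,0],float);return s
def back(s,uv,z):
    p=cv2.undistortPoints(np.array(uv,float).reshape(-1,1,2),s['K'],s['D']).reshape(-1,2)
    d=np.c_[p,np.ones(len(p))]@s['Rm'];c=-s['Rm'].T@s['t']
    return c+d*((np.asarray(z,float)-c[2])/d[:,2])[:,None] if True else 0
def proj(s,P):
    return cv2.projectPoints(np.array(P,float).reshape(-1,1,3),np.array(s['rvec'],float),s['t'],s['K'],s['D'])[0].reshape(-1,2)
def save(s,n,crop=None,k=1):
    im=s['frame'][:,:,::-1]
    if crop: x0,y0,x1,y1=crop;im=im[y0:y1,x0:x1]
    cv2.imwrite('pics/'+n,cv2.resize(im,None,fx=k,fy=k,interpolation=cv2.INTER_CUBIC))
E
python3 - <<'E'
from h import *
for n in('top','side'):
    s=snap(n);save(s,n+'0.png',None,1.25);print(n,s['vfov'],-s['Rm'].T@s['t'],s['Rm'][2],s['k1'])
st=manip.sense();print(st);print(R.from_quat(st['tool_rot']).as_matrix().round(3),manip.hold_point_z)
E
```

```text
top 44.364795332074884 [0.42760551 0.18948925 1.78521724] [ 0.09562585  0.01020372 -0.99536505] -0.15443994320670365
side 50.41759585420536 [0.54195906 1.13896817 0.94813654] [ 0.05117077 -0.7290976  -0.68249413] -0.0216565049484048
{'t': 0.1, 'q': array([-1.35249304e+00,  5.28381709e-01,  1.43375263e+00, -2.45642858e-06,
        1.18138820e+00, -1.78490408e-01]), 'qd': array([ 0.00112   , -0.00040565, -0.00095533, -0.00086398, -0.00068912,
        0.00178422]), 'tau': array([-1.08522672e-04, -4.43302917e+01, -1.78586823e+01, -1.94298327e-04,
        3.85977561e-03, -7.12187088e-06]), 'tcp_pos': array([ 0.24143334, -0.57580413,  0.23043309]), 'tool_rot': array([-0.13938389,  0.69391783, -0.69255349,  0.13935512]), 'force': array([ 0.0992874 , -0.07416817, -0.37246885]), 'ft_torque': array([ 0.07661983, -0.02093653, -0.00351162]), 'finger_gap': 1.0023128002060164}
[[-0.922 -0.     0.386]
 [-0.386  0.002 -0.922]
 [-0.    -1.    -0.002]] 0.0187
```

View pics/top0.png

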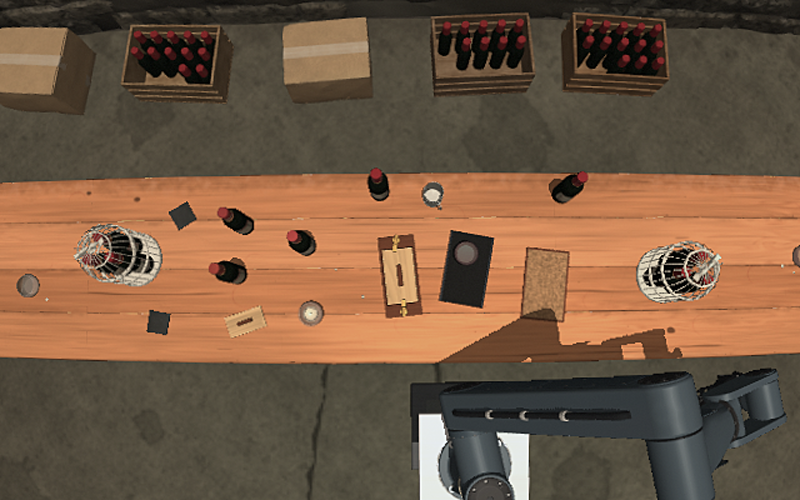

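View pics/side0.png

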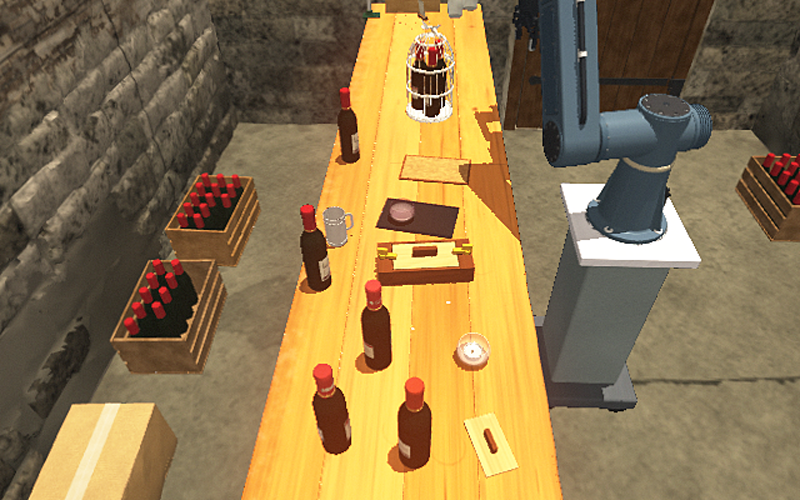

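The top view shows the box at about (400,276), the rubber mat with the votive at (467,268), and the cork mat at (545,285) (×1.25 pixels). The steel cup is at (432,194). I'll enlarge the work area and measure corners.

```bash
python3 - <<'E'
from h import *
s=snap('top');save(s,'top1.png',(295,180,465,265),4.7)
s=snap('side');save(s,'side1.png',(290,115,390,235),5)
E
```

```text
(no output)
```

View pics/top1.png

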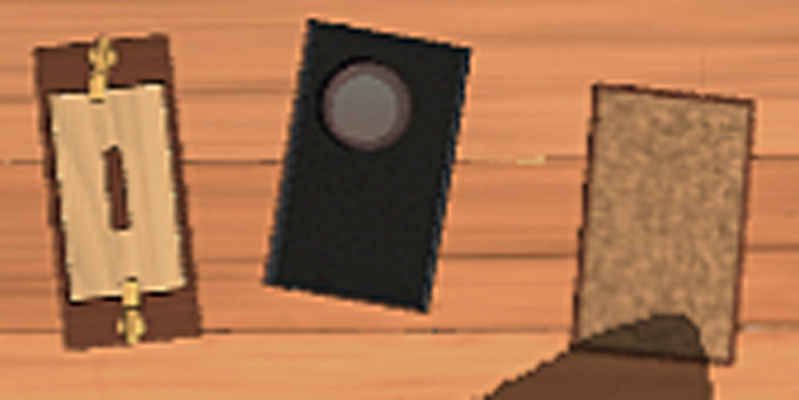

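View pics/side1.png

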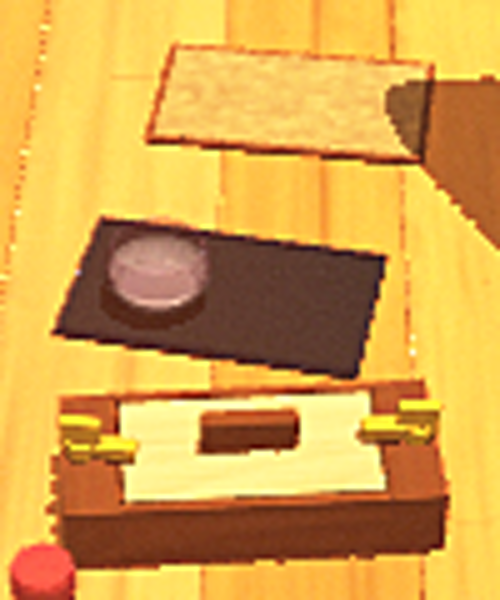

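The crops show the box's top corners, e.g. top1 (35,48), (167,36), (201,334), (67,349), with both buttons straight over the panel. The cork corners are (595,86), (754,100), (733,363), (574,347).

```bash
cat > m.py <<'E'
from h import *
t=snap('top');d=snap('side')
T=lambda a:np.array(a)/4.7+[295,180]-.4
S=lambda a:np.array(a)/5.+[290,115]-.4
def rect(n,P):
    P=P[:,:2];(c,sz,a)=cv2.minAreaRect(P.astype(np.float32));e=(P[0]+P[1]-P[2]-P[3])
    print(n,'c',P.mean(0).round(4),'yaw',np.arctan2(e[1],e[0]).round(3),'size',np.linalg.norm(e)/2,np.linalg.norm(P[0]+P[3]-P[1]-P[2])/2)
rect('box top',back(t,T([(35,48),(167,36),(201,334),(67,349)]),.048))
rect('panel top',back(t,T([(50,97),(163,84),(188,289),(72,300)]),.048))
rect('bar top',back(t,T([(104,148),(120,146),(129,227),(111,230)]),.072))
rect('cork top',back(t,T([(595,86),(754,100),(733,363),(574,347)]),.004))
rect('rubber',back(t,T([(310,20),(470,47),(427,312),(265,283)]),.004))
print('btn far',back(t,T([(103,55)]),.07),'near',back(t,T([(132,325)]),.07),'votive',back(t,T([(367,106)]),.04))
rect('box side',back(d,S([(57,398),(62,515),(445,492),(425,382)]),.048))
rect('cork side',back(d,S([(174,44),(148,141),(422,162),(434,66)]),.004))
E
python3 m.py
```

```text
box top c [0.5455 0.212 ] yaw 0.104 size 0.22820720312383813 0.10102407201039916
panel top c [0.5446 0.2114] yaw 0.109 size 0.15545465315679205 0.08696281743800598
bar top c [0.5463 0.2127] yaw 0.092 size 0.061137058950781 0.012796941761945497
cork top c [ 0.52   -0.2131] yaw -0.106 size 0.20518506837648076 0.12605157489394794
rubber c [0.5675 0.0179] yaw -0.18 size 0.20861163748215475 0.1269473928586586
btn far [[0.64616244 0.22195514 0.07      ]] near [[0.44417275 0.2013724  0.07      ]] votive [[0.60956617 0.02163025 0.04      ]]
box side c [0.5483 0.2113] yaw 0.111 size 0.22886818503671033 0.0991341893533903
cork side c [ 0.5211 -0.2136] yaw -0.108 size 0.20574466213702267 0.12928878547739206
```

Box centre is ≈(0.546, 0.212) with yaw 0.105, and cork centre is ≈(0.5205, −0.213) with yaw −0.107. I'll move via a point farther out to above the near button.

```bash
cat > g.py <<'E'
import sys
from h import *
# usage: g.py x y z jawyaw -> shift cm in tool axes, turn about tool y
x,y,z,a=map(float,sys.argv[1:5]);st=manip.sense();M=R.from_quat(st['tool_rot']).as_matrix()
d=M.T@(np.array([x,y,z])-st['tcp_pos'])*100
j=np.arctan2(M[1,2],M[0,2]);w=(a-j+np.pi/2)%np.pi-np.pi/2
print('shift',d.round(2),'turn',round(-w,3),'| tcp',st['tcp_pos'].round(4),'jaw',j.round(3),'tilt',M[:,1].round(3),'q',st['q'].round(2),'F',st['force'].round(1),'gap',round(st['finger_gap'],3),'t',st['t'])
E
python3 -m jog '[[[-36.5,0,-25.5],0.29],[[-36.5,0,-25.5],0.29],[[-36.5,0,-25.5],0.29],[[-36.5,0,-25.5],0.29],[[-36.5,0,-25.5],0.29],[[-36.5,0,-25.5],0.29],[[-36.5,0,-25.5],0.29],[[-36.5,0,-25.5],0.29],[[-36.5,0,-25.5],0.29],[[-36.5,0,-25.5],0.29],[[-36.5,0,-25.5],0.29],[[-36.5,0,-25.5],0.29],[[-36.5,0,-25.5],0.29]]' 5 20
python3 g.py 0.4446 0.2010 0.13 -1.466
```

```text
t: 1.38
tcp_pos: [0.4802, -0.1988, 0.2314]
tool_rot: [0.039, -0.706, 0.706, -0.039]
force: [-0.5, -0.4, -0.6]
finger_gap: 0.586
shift [ -0.88  10.12 -40.14] turn 0.006 | tcp [ 0.4802 -0.1988  0.2314] jaw -1.46 tilt [-0. -0. -1.] q [-0.61  0.39  1.69 -0.    1.06  0.85] F [-0.5 -0.4 -0.6] gap 0.586 t 1.3833
```

```bash
python3 -m jog '[[[-0.9,5,-40.1],0.006],[[-0.9,5,-40.1],0.006],[[-0.9,5,-40.1],0.006],[[-0.9,5,-40.1],0.006],[[-0.9,5,-40.1],0.006],[[-0.9,5,-40.1],0.006],[[-0.9,5,-40.1],0.006],[[-0.9,5,-40.1],0.006],[[-0.9,5,-40.1],0.006],[[-0.9,5,-40.1],0.006],[[-0.9,10,-40.1],0.006],[[-0.9,10,-40.1],0.006],[[-0.9,10,-40.1],0.006]]' 4
python3 g.py 0.4446 0.2010 0.056 -1.466
python3 - <<'E'
from h import *
save(snap('side'),'side2.png',(280,80,440,220),5)
E
```

```text
t: 2.47
tcp_pos: [0.4438, 0.198, 0.129]
tool_rot: [0.038, -0.706, 0.707, -0.033]
force: [0.8, -0.1, 0.2]
finger_gap: 0.472
shift [-0.17  7.3  -0.3 ] turn -0.005 | tcp [0.4438 0.198  0.129 ] jaw -1.471 tilt [-0.007 -0.002 -1.   ] q [ 0.19  0.51  1.87 -0.    0.77  1.66] F [ 0.8 -0.1  0.2] gap 0.472 t 2.4667
```

View pics/side2.png

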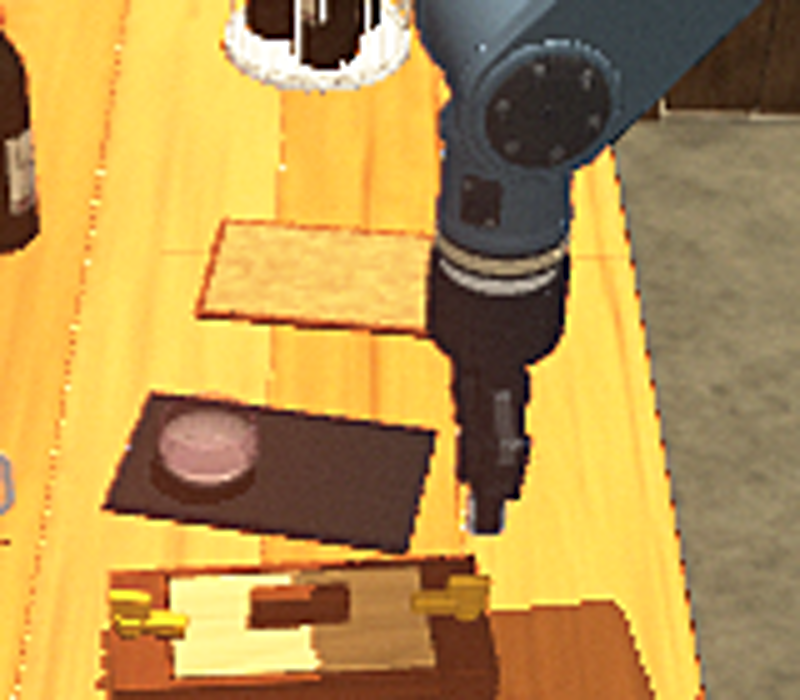

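The image shows the gripper above the near end, with the wing at about (468,588) and the fingertips at (487,530). The arm is still settling, so I'll descend straight and re-measure.

```bash
python3 -m jog '[[[0,3,0],0],[[0,4,0],0],[[0,4,0],0],[[0,4,0],0]]'
python3 g.py 0.4446 0.2010 0.056 -1.466
```

```text
t: 2.85
tcp_pos: [0.4469, 0.1983, 0.0923]
tool_rot: [0.034, -0.706, 0.706, -0.035]
force: [0.8, -0.8, -0.3]
finger_gap: 0.471
shift [ 0.21  3.63 -0.29] turn -0.006 | tcp [0.4469 0.1983 0.0923] jaw -1.472 tilt [ 0.001  0.    -1.   ] q [ 0.19  0.58  1.89 -0.    0.67  1.66] F [ 0.8 -0.8 -0.3] gap 0.471 t 2.85
```

```bash
python3 -m jog '[[[0.2,2,-0.3],0],[[0.2,3.6,-0.3],0],[[0.2,3.6,-0.3],0],[[0.2,3.6,-0.3],0]]'
python3 g.py 0.4446 0.2010 0.056 -1.466
python3 -m jog '[[[0,0,0],0],[[0,0,0],0],[[0,0,0],0],[[0,0,0],0],[[0,0,0],0],[[0,0,0],0]]' 0 20
python3 g.py 0.4446 0.2010 0.056 -1.466
```

```text
t: 3.18
tcp_pos: [0.4443, 0.2019, 0.0563]
tool_rot: [-0.035, 0.706, -0.706, 0.036]
force: [0.2, -1.0, 0.1]
finger_gap: 0.468
shift [-0.02  0.03  0.09] turn -0.005 | tcp [0.4443 0.2019 0.0563] jaw -1.471 tilt [ 0.001  0.    -1.   ] q [ 0.2   0.65  1.91 -0.    0.58  1.67] F [ 0.2 -1.   0.1] gap 0.468 t 3.1833
t: 3.68
tcp_pos: [0.4449, 0.2012, 0.0569]
tool_rot: [0.035, -0.706, 0.707, -0.037]
force: [0.1, -6.5, 3.9]
finger_gap: 0.209
shift [0.03 0.09 0.02] turn -0.003 | tcp [0.4449 0.2012 0.0569] jaw -1.469 tilt [ 0.003 -0.001 -1.   ] q [ 0.2   0.65  1.91 -0.    0.58  1.67] F [ 0.1 -6.5  3.9] gap 0.209 t 3.6833
```

```bash
python3 -m jog '[[[0,0,0],0],[[0,0,0],0],[[0,0,0],0],[[0,0,0],0]]'
python3 g.py 0.4446 0.2010 0.056 -1.466
```

```text
t: 4.02
tcp_pos: [0.4449, 0.2012, 0.0569]
tool_rot: [0.035, -0.706, 0.707, -0.037]
force: [0.4, -6.2, 4.0]
finger_gap: 0.207
shift [0.03 0.09 0.01] turn -0.003 | tcp [0.4449 0.2012 0.0569] jaw -1.469 tilt [ 0.003 -0.001 -1.   ] q [ 0.2   0.65  1.91 -0.    0.58  1.67] F [ 0.4 -6.2  4. ] gap 0.207 t 4.0167
```

```bash
python3 -m jog '[[[0,0,0],-0.1],[[0,0,0],-0.2],[[0,0,0],-0.3],[[0,0,0],-0.4],[[0,0,0],-0.5]]'
python3 g.py 0.4446 0.2010 0.056 -1.466
python3 - <<'E'
from h import *
print(manip.sense()['ft_torque'])
save(snap('side'),'side3.png',(290,170,410,240),6)
E
```

```text
t: 4.43
tcp_pos: [0.445, 0.201, 0.0569]
tool_rot: [0.21, -0.674, 0.676, -0.212]
force: [1.5, -8.1, 2.7]
finger_gap: 0.207
shift [ 0.03  0.09 -0.02] turn 0.502 | tcp [0.445  0.201  0.0569] jaw -0.964 tilt [ 0.003 -0.002 -1.   ] q [ 0.2   0.65  1.91 -0.    0.58  1.16] F [ 1.5 -8.1  2.7] gap 0.207 t 4.4333
[-1.34117028 -0.18063352 -0.04073295]
```

View pics/side3.png

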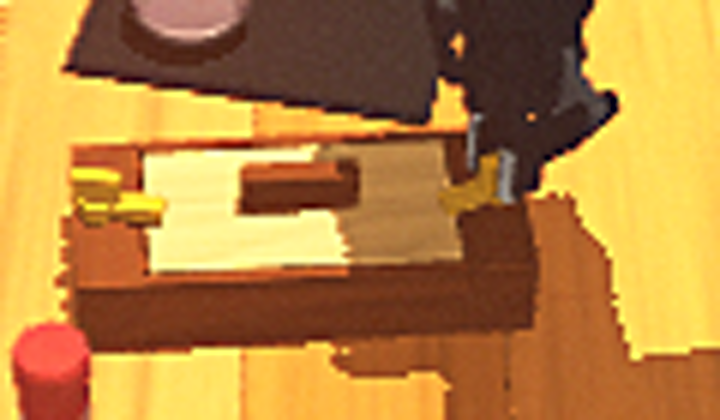

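The side view shows the near wing at about (488,178), held between the pads and turning with them. Its arm is swinging towards the camera (+y). I'll continue to the full turn.

```bash
python3 -m jog '[[[0,0,0],-0.1],[[0,0,0],-0.2],[[0,0,0],-0.3],[[0,0,0],-0.4],[[0,0,0],-0.5],[[0,0,0],-0.6],[[0,0,0],-0.7],[[0,0,0],-0.8],[[0,0,0],-0.9],[[0,0,0],-1.0],[[0,0,0],-1.02],[[0,0,0],-1.02]]'
python3 g.py 0.4446 0.2010 0.056 0.105
python3 -m jog '[[[0,0,0],0],[[0,0,0],0],[[0,0,0],0],[[0,0,0],0],[[0,-2,0],0],[[0,-4,0],0],[[0,-6,0],0],[[0,-8,0],0],[[0,-8,0],0],[[0,-8,0],0]]' 3.5
python3 g.py 0.6474 0.2224 0.135 -1.466
```

```text
t: 5.48
tcp_pos: [0.4455, 0.2008, 0.0569]
tool_rot: [-0.512, 0.485, -0.488, 0.513]
force: [2.0, -9.2, 2.8]
finger_gap: 0.207
shift [-0.03  0.09 -0.09] turn -0.053 | tcp [0.4455 0.2008 0.0569] jaw 0.052 tilt [ 0.004 -0.002 -1.   ] q [ 0.2   0.65  1.91 -0.    0.58  0.15] F [ 2.  -9.2  2.8] gap 0.207 t 5.4833
t: 6.32
tcp_pos: [0.4441, 0.2027, 0.1362]
tool_rot: [-0.512, 0.487, -0.488, 0.513]
force: [-0.8, 0.5, 0.6]
finger_gap: 0.408
shift [-0.94  0.17 20.4 ] turn 1.516 | tcp [0.4441 0.2027 0.1362] jaw 0.05 tilt [ 0.003  0.001 -1.   ] q [0.2  0.5  1.86 0.   0.78 0.15] F [-0.8  0.5  0.6] gap 0.408 t 6.3167
```

```bash
python3 -m jog '[[[-0.9,0,20.4],1.516],[[-0.9,0,20.4],1.516],[[-0.9,0,20.4],1.516],[[-0.9,0,20.4],1.516],[[-0.9,0,20.4],1.516],[[-0.9,0,20.4],1.516],[[-0.9,0,20.4],1.516],[[-0.9,0,20.4],1.516],[[-0.9,0,20.4],1.516],[[-0.9,0,20.4],1.516],[[-0.9,0,20.4],1.516],[[-0.9,0,20.4],1.516],[[-0.9,0,20.4],1.516],[[-0.9,0,20.4],1.516],[[-0.9,4,20.4],1.516],[[-0.9,4,20.4],1.516],[[-0.9,4,20.4],1.516]]' 4
python3 g.py 0.6474 0.2224 0.056 -1.466
```

```text
t: 7.73
tcp_pos: [0.6441, 0.221, 0.0921]
tool_rot: [0.04, -0.706, 0.706, -0.035]
force: [-0.7, 0.6, 0.5]
finger_gap: 0.471
shift [-0.37  3.61 -0.1 ] turn 0.002 | tcp [0.6441 0.221  0.0921] jaw -1.464 tilt [-0.008 -0.001 -1.   ] q [0.17 0.77 1.38 0.   1.   1.63] F [-0.7  0.6  0.5] gap 0.471 t 7.7333
```

```bash
python3 -m jog '[[[-0.1,1.5,-0.1],0],[[-0.1,3.6,-0.1],0],[[-0.1,3.6,-0.1],0],[[-0.1,3.6,-0.1],0],[[-0.1,3.6,-0.1],0]]'
python3 g.py 0.6474 0.2224 0.056 -1.466
python3 -m jog '[[[0,0,0],0],[[0,0,0],0],[[0,0,0],0],[[0,0,0],0],[[0,0,0],0],[[0,0,0],0]]' 0 20
python3 g.py 0.6474 0.2224 0.056 -1.466
```

```text
t: 8.15
tcp_pos: [0.6486, 0.2228, 0.0605]
tool_rot: [-0.036, 0.706, -0.706, 0.038]
force: [0.2, 0.6, 0.0]
finger_gap: 0.468
shift [0.12 0.45 0.03] turn 0.0 | tcp [0.6486 0.2228 0.0605] jaw -1.466 tilt [ 0.002  0.    -1.   ] q [0.17 0.81 1.39 0.   0.94 1.63] F [0.2 0.6 0. ] gap 0.468 t 8.15
t: 8.65
tcp_pos: [0.6491, 0.2223, 0.0608]
tool_rot: [0.036, -0.706, 0.706, -0.038]
force: [0.4, -2.0, 5.6]
finger_gap: 0.099
shift [ 0.17  0.48 -0.02] turn 0.0 | tcp [0.6491 0.2223 0.0608] jaw -1.466 tilt [ 0.003 -0.    -1.   ] q [ 0.17  0.81  1.39 -0.    0.94  1.63] F [ 0.4 -2.   5.6] gap 0.099 t 8.65
```

```bash
python3 -m jog '[[[0,0,0],-0.1],[[0,0,0],-0.2],[[0,0,0],-0.3],[[0,0,0],-0.4],[[0,0,0],-0.5],[[0,0,0],-0.6],[[0,0,0],-0.7],[[0,0,0],-0.8],[[0,0,0],-0.9],[[0,0,0],-1.0],[[0,0,0],-1.1],[[0,0,0],-1.2],[[0,0,0],-1.3],[[0,0,0],-1.4],[[0,0,0],-1.5],[[0,0,0],-1.53],[[0,0,0],-1.53]]'
python3 g.py 0.6474 0.2224 0.056 0.105
python3 -m jog '[[[0,0,0],0],[[0,0,0],0],[[0,0,0],0],[[0,0,0],0],[[0,-2,0],0],[[0,-4,0],0],[[0,-6,0],0],[[0,-8,0],0],[[0,-8,0],0],[[0,-8,0],0]]' 3.5
python3 g.py 0.546 0.212 0.135 -1.466
```

```text
t: 10.07
tcp_pos: [0.6483, 0.2229, 0.0608]
tool_rot: [-0.515, 0.483, -0.484, 0.517]
force: [-0.5, -0.2, 6.7]
finger_gap: 0.093
shift [ 0.05  0.48 -0.1 ] turn -0.04 | tcp [0.6483 0.2229 0.0608] jaw 0.065 tilt [ 0.002  0.001 -1.   ] q [0.17 0.81 1.39 0.   0.94 0.1 ] F [-0.5 -0.2  6.7] gap 0.093 t 10.0667
t: 10.9
tcp_pos: [0.6483, 0.2228, 0.1402]
tool_rot: [-0.515, 0.483, -0.484, 0.516]
force: [0.3, -0.8, -1.8]
finger_gap: 0.412
shift [  0.42   0.5  -10.28] turn 1.53 | tcp [0.6483 0.2228 0.1402] jaw 0.064 tilt [ 0.002  0.    -1.   ] q [0.17 0.71 1.35 0.   1.08 0.1 ] F [ 0.3 -0.8 -1.8] gap 0.412 t 10.9
```

```bash
python3 -m jog '[[[0.4,0,-10.3],1.53],[[0.4,0,-10.3],1.53],[[0.4,0,-10.3],1.53],[[0.4,0,-10.3],1.53],[[0.4,0,-10.3],1.53],[[0.4,0,-10.3],1.53],[[0.4,0,-10.3],1.53],[[0.4,0,-10.3],1.53],[[0.4,0,-10.3],1.53],[[0.4,0,-10.3],1.53],[[0.4,0,-10.3],1.53],[[0.4,0,-10.3],1.53],[[0.4,0,-10.3],1.53],[[0.4,0,-10.3],1.53],[[0.4,0.5,-10.3],1.53]]' 4
python3 g.py 0.546 0.212 0.054 -1.466
python3 - <<'E'
from h import *
save(snap('side'),'side4.png',(290,160,410,240),6)
E
```

```text
t: 12.15
tcp_pos: [0.5449, 0.2119, 0.1336]
tool_rot: [0.038, -0.706, 0.706, -0.037]
force: [-0.2, 0.1, 0.6]
finger_gap: 0.466
shift [-0.11  7.96  0.01] turn 0.001 | tcp [0.5449 0.2119 0.1336] jaw -1.465 tilt [-0.001 -0.    -1.   ] q [0.18 0.6  1.62 0.   0.92 1.64] F [-0.2  0.1  0.6] gap 0.466 t 12.15
```

View pics/side4.png

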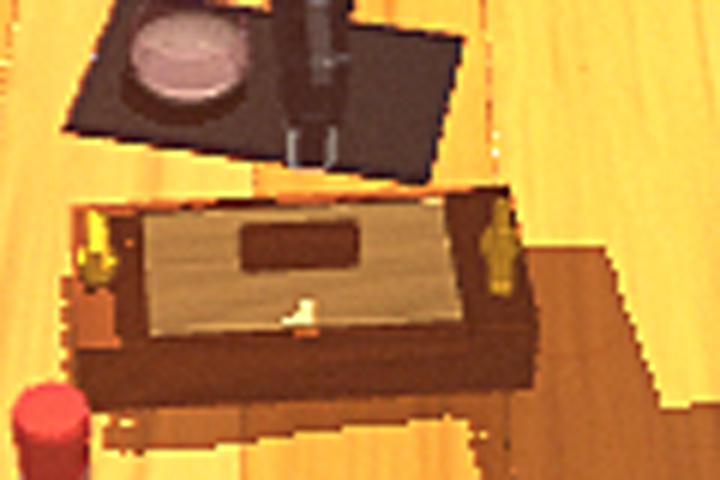

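The image shows both buttons across the box, far at (97,245) and near at (500,245). The panel is seated with its bar at (300,247), so I'll descend and grip.

```bash
python3 -m jog '[[[0,2,0],0],[[0,4,0],0],[[0,6,0],0],[[0,7.8,0],0],[[0,7.8,0],0],[[0,7.8,0],0],[[0,7.8,0],0]]'
python3 g.py 0.546 0.212 0.054 -1.466
python3 -m jog '[[[0,0,0],0],[[0,0,0],0],[[0,0,0],0],[[0,0,0],0],[[0,0,0],0],[[0,0,0],0],[[0,0,0],0]]' 0 40
python3 g.py 0.546 0.212 0.054 -1.466
```

```text
t: 12.78
tcp_pos: [0.5455, 0.2121, 0.0566]
tool_rot: [-0.037, 0.706, -0.706, 0.037]
force: [-0.1, 0.5, -0.1]
finger_gap: 0.471
shift [-0.05  0.26  0.01] turn 0.0 | tcp [0.5455 0.2121 0.0566] jaw -1.466 tilt [ 0.  0. -1.] q [ 0.18  0.72  1.66 -0.    0.76  1.65] F [-0.1  0.5 -0.1] gap 0.471 t 12.7833
t: 13.37
tcp_pos: [0.5462, 0.2122, 0.0577]
tool_rot: [-0.036, 0.706, -0.706, 0.038]
force: [-0.1, -0.3, 7.1]
finger_gap: 0.149
shift [0.02 0.37 0.02] turn 0.0 | tcp [0.5462 0.2122 0.0577] jaw -1.466 tilt [ 0.003  0.    -1.   ] q [0.18 0.72 1.66 0.   0.76 1.65] F [-0.1 -0.3  7.1] gap 0.149 t 13.3667
```

```bash
python3 -m jog '[[[0,-0.5,0],0],[[0,-1,0],0],[[0,-2,0],0],[[0,-4,0],0],[[0,-6,0],0],[[0,-8,0],0],[[0,-10,0],0],[[0,-12,0],0],[[0,-12,0],0]]'
python3 g.py 0.5205 -0.213 0.18 -1.678
python3 - <<'E'
from h import *
save(snap('side'),'side5.png',(280,80,440,220),5)
E
```

```text
t: 14.12
tcp_pos: [0.5478, 0.2126, 0.1809]
tool_rot: [-0.034, 0.707, -0.706, 0.04]
force: [0.9, -0.6, -1.4]
finger_gap: 0.152
shift [ 7.17 -0.   42.04] turn 0.212 | tcp [0.5478 0.2126 0.1809] jaw -1.466 tilt [ 0.009  0.002 -1.   ] q [0.18 0.54 1.59 0.   1.01 1.65] F [ 0.9 -0.6 -1.4] gap 0.152 t 14.1167
```

View pics/side5.png

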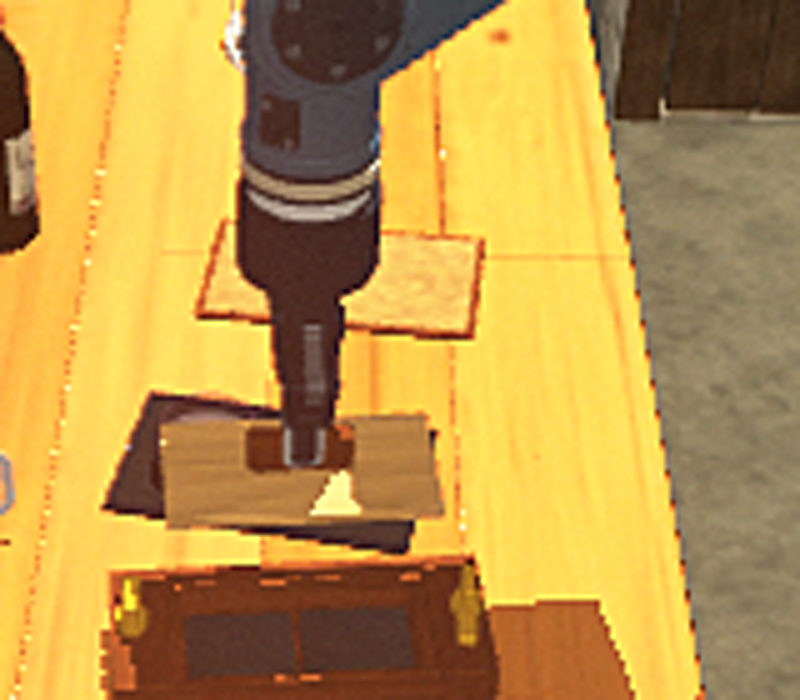

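The image shows the panel level in the gripper, with the bar held at about (300,450) and the box seat empty. I'll carry it over to the cork mat.

```bash
python3 -m jog '[[[0.3,0,2],0.01],[[0.8,0,5],0.03],[[1.4,0,8],0.04],[[2,0,11.5],0.06],[[2.6,0,15],0.08],[[3.2,0,18.5],0.1],[[3.8,0,22],0.12],[[4.4,0,25.5],0.14],[[5,0,29],0.16],[[5.6,0,32.5],0.18],[[6.2,0,36],0.2],[[6.7,0,39],0.21],[[7.0,0,41],0.21],[[7.1,0,42],0.21],[[7.1,0,42],0.21],[[7.1,0,42],0.21],[[7.1,0,42],0.21]]'
python3 g.py 0.5205 -0.213 0.03 -1.678
```

```text
t: 15.58
tcp_pos: [0.5179, -0.2112, 0.1757]
tool_rot: [0.036, 0.707, -0.706, -0.037]
force: [-0.1, 0.1, -1.3]
finger_gap: 0.153
shift [-0.3  14.57  0.17] turn 0.003 | tcp [ 0.5179 -0.2112  0.1757] jaw -1.675 tilt [-0.002  0.002 -1.   ] q [-0.59  0.51  1.65  0.    0.98  1.09] F [-0.1  0.1 -1.3] gap 0.153 t 15.5833
```

```bash
python3 -m jog '[[[-0.2,2,0.1],0],[[-0.2,4,0.1],0],[[-0.2,6,0.1],0],[[-0.2,8,0.1],0],[[-0.2,10,0.1],0],[[-0.2,12,0.1],0],[[-0.2,13.5,0.1],0],[[-0.2,14,0.1],0],[[-0.2,14,0.1],0],[[-0.2,14,0.1],0]]'
python3 g.py 0.5205 -0.213 0.0217 -1.678
python3 - <<'E'
from h import *
save(snap('side'),'side6.png',(280,80,440,220),5)
E
```

```text
t: 16.42
tcp_pos: [0.5208, -0.2134, 0.0366]
tool_rot: [0.037, 0.706, -0.706, -0.037]
force: [1.7, 0.0, -1.3]
finger_gap: 0.154
shift [ 0.03  1.49 -0.04] turn 0.003 | tcp [ 0.5208 -0.2134  0.0366] jaw -1.675 tilt [ 0.  0. -1.] q [-0.59  0.74  1.73  0.    0.68  1.09] F [ 1.7  0.  -1.3] gap 0.154 t 16.4167
```

View pics/side6.png

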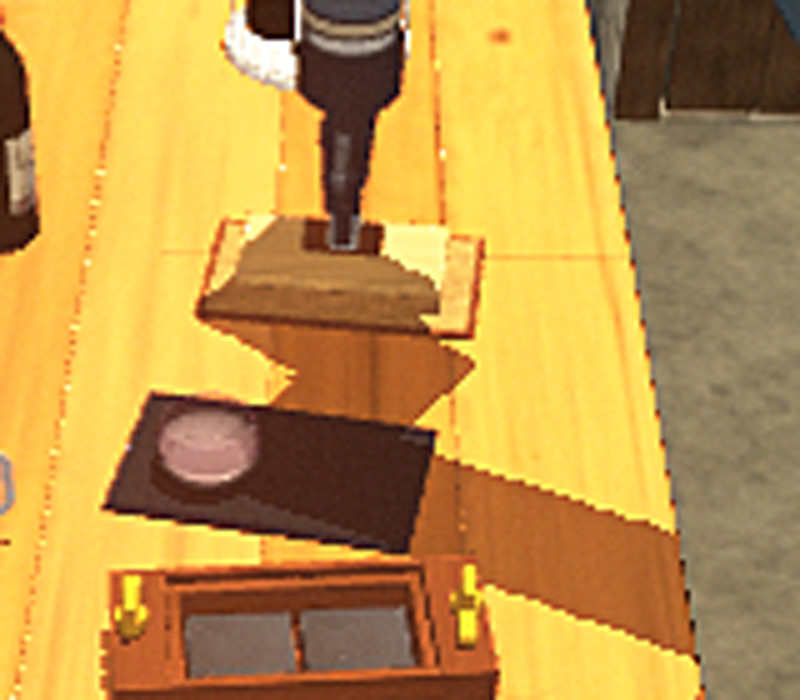

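The panel is hovering centred and aligned over the cork, with its bar at (343,238). I'll lower it the last 15 mm gently.

```bash
python3 -m jog '[[[0,0.5,0],0],[[0,0.9,0],0],[[0,1.1,0],0],[[0,1.3,0],0],[[0,1.4,0],0],[[0,1.5,0],0],[[0,1.5,0],0],[[0,1.5,0],0]]'
python3 g.py 0.5205 -0.213 0.0217 -1.678
```

```text
t: 17.13
tcp_pos: [0.5204, -0.2144, 0.0217]
tool_rot: [-0.037, -0.706, 0.706, 0.037]
force: [-2.6, -0.8, 3.0]
finger_gap: 0.148
shift [-0.    0.   -0.14] turn 0.002 | tcp [ 0.5204 -0.2144  0.0217] jaw -1.676 tilt [ 0. -0. -1.] q [-0.59  0.76  1.73 -0.    0.65  1.09] F [-2.6 -0.8  3. ] gap 0.148 t 17.1333
```

```bash
python3 -m jog '[[[0,0,0],0],[[0,0,0],0],[[0,0,0],0],[[0,0,0],0],[[0,0,0],0],[[0,-1,0],0],[[0,-3,0],0],[[0,-6,0],0],[[0,-9,0],0],[[0,-12,0],0],[[0,-15,0],0],[[0,-18,0],0],[[0,-18,0],0],[[0,-18,0],0]]' 4
python3 g.py 0.5205 -0.213 0.0217 -1.678
python3 - <<'E'
from h import *
save(snap('side'),'side7.png',(280,80,440,220),5)
E
```

```text
t: 18.3
tcp_pos: [0.5214, -0.2149, 0.204]
tool_rot: [-0.039, -0.705, 0.707, 0.035]
force: [0.0, -0.3, -1.8]
finger_gap: 0.471
shift [ 0.2  18.23 -0.23] turn 0.002 | tcp [ 0.5214 -0.2149  0.204 ] jaw -1.676 tilt [ 0.005 -0.003 -1.   ] q [-0.59  0.48  1.62 -0.    1.04  1.09] F [ 0.  -0.3 -1.8] gap 0.471 t 18.3
```

View pics/side7.png

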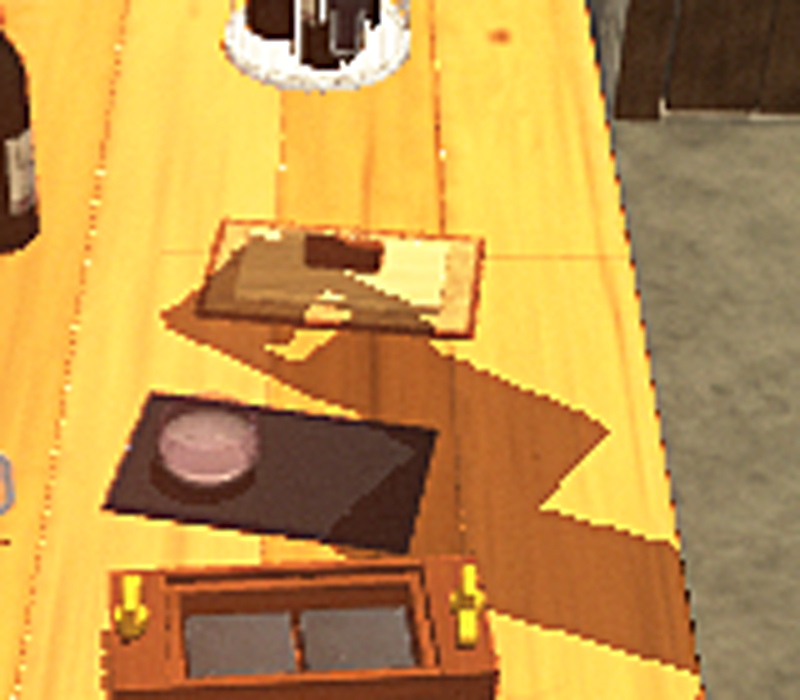

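The image shows the panel released, flat and central on the cork, with its bar at (343,252). Both buttons are aside at (130,605) and (467,605), the votive is unmoved at (207,447), and the robot is clear. I'll hand the job in.

```bash
python3 -c "
from station import workorder;print(workorder.sign_off())"
```

```text
the job is handed in; nothing more can be done
None
```

I turned both turn buttons about 1.5 rad aside (counter-clockwise) while the panel was still seated. Then I lifted the panel out by its grip bar and set it down, still gripped, in the middle of the cork mat. I released it, raised the arm clear and handed the job in at about 18.3 s of the 64 s allowed.

**Placing:** When I let go, the tool was within about 2 mm of my estimate of the mat's middle and 0.002 rad of its direction. The contact force was about 3 N.

**Last image:** The panel lies flat with its bar up, both buttons are across the box, and the votive is where it was. The steel cup is only partly in that crop but looks unmoved; I did not measure it.

**Disagreement:** On the near button the gripper read an opening of about 18 mm, although the wing is 9 mm thick and the arm 12 mm wide. I did not find out why, but the images show that button turned fully aside. No check failed. I judged the final panel position and button angles from the tool pose and by eye, not from a separate image measurement.

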